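# Raise the feed pusher of a vegetable cutter and hold it for loading

## Task

Get the hand-cranked vegetable cutter ready for my helper to load: turn the latch knob about a quarter turn so that its tongue is well clear of the pusher, then draw the white pusher straight up in its tube, without forcing it, until the loading window in the tube's side is completely open while the pusher's foot is still well inside the collar above the window. Finish holding the pusher there, still and in the gripper; do not pull it right out, leave the latch turned aside, and leave the mug, bowl and pan where they are.

Things in the scene. Friction and masses are not known exactly. Their poses are not given: they have to be found in the camera images.
- cutter: Vegetable cutter, fixed to the bench: base plate 190 x 240 x 10 mm, aluminium housing 130 x 130 mm up to 70 mm high, and on it an upright steel feed tube, bore 42 mm, outside 55 mm. Origin on the bench on the tube's axis, z up; turned about z by up to 0.6 rad. On its -y side stands the latch post (85 mm from the tube's axis); on its +y side a crank reaches 150 mm out and 88 mm up.
- tube_mouth (a point): Centre of the feed tube's upper end, 170 mm above the bench; axes as the cutter's. The tube's top 50 mm (120 to 170 mm above the bench) is a closed collar.
- window (a point): Centre of the loading window, an opening in the tube's wall on the cutter's +x side, from 85 to 120 mm above the bench, with a small sloping trough outside; axes as the cutter's. It is completely open once the pusher's foot is 120 mm above the bench (raised 45 mm); the foot leaves the collar at 170 mm (raised 95 mm).
- pusher: White plastic pusher, a loose rod of 0.17 to 0.35 kg in the tube: round body 40 mm across, 95 mm long; above it a flange 64 mm across, 6 mm thick; above that a round grip stem 26 mm across, 42 mm tall. Origin at the foot's centre, z up along the rod. At the start the foot is 75 mm above the bench, the flange rests on the tube's mouth, the stem spans 176 to 218 mm. It drops if let go.
- latch_grip (a point): On the latch knob's vertical axis, 204 mm above the bench. The knob is a black upright bar 46 mm long, 14 mm thick, 184 to 216 mm above the bench. This point's +x axis points along the bar and along the steel tongue under it, to the tongue's tip; the tongue is 16 mm wide, reaches 65 mm from the axis and lies 178 to 184 mm above the bench.
- latch (a joint): Turn of the latch knob, rad, counter-clockwise seen from above. At 0 the tongue points at the tube's axis (cutter's +y) and lies just over the pusher's flange, holding it down; from about 0.6 it clears the flange; at 1.57, its stop, it points to the cutter's -x. It starts between 0 and 0.25, turns stiffly (0.06 N m) and stays where it is left.
- mug: A white mug, 80 mm across, 85 mm tall, near the latch post's side; origin under its centre. Leave alone.
- bowl: A steel bowl, 170 mm across, 75 mm tall, beyond the cutter; origin under its centre. Leave alone.
- pan: A steel pan 160 x 110 x 50 mm on the crank's side; origin under its centre. Leave alone.
Things that resemble listed ones, but are neither listed nor needed, are in the scene too. What is shaped like the pusher but blue or purple is not meant.

How it is judged:
On the way:
1. the latch is turned well clear while the pusher is still seated (value of joint latch above 1 rad and z of pusher in the frame of cutter below 0.082 m), for 0.2 s.
At the end, for the whole second after the job is handed in: The latch stands at more than 1.0 rad; the pusher is held by the fingers, still (under 10 mm/s), upright within 0.1 rad and within 4 mm of the tube's axis, its foot 118 to 160 mm above the bench, i.e. the window open and at least 10 mm of the rod in the collar (value of joint latch above 1 rad and z of pusher in the frame of cutter between 0.118 and 0.16 m and horizontal distance between pusher and tube_mouth below 0.004 m and angle between pusher's own z axis and vertical below 0.1 rad and linear speed of pusher below 0.01 m/s and contact force between the fingers and pusher above 1.5 N); the arm keeps its last pose, push and grip.
It fails at once if the pusher is pulled right out of the tube (z of pusher in the frame of cutter above 0.172 m).
It fails at once if the pusher is forced against the tube or latch with more than 40 N (contact force between pusher and cutter above 40 N).
It fails at once if the mug is moved more than 20 mm or tipped (distance of mug from where it was at the start of the episode above 0.02 m or angle between mug's own z axis and vertical above 0.3 rad).
It fails at once if the bowl is moved more than 20 mm or tipped (distance of bowl from where it was at the start of the episode above 0.02 m or angle between bowl's own z axis and vertical above 0.3 rad).
It fails at once if the pan is moved more than 20 mm or tipped (distance of pan from where it was at the start of the episode above 0.02 m or angle between pan's own z axis and vertical above 0.3 rad).
It also fails if it takes over 45 s, if anything falls off the work surface, if the arm or the gripper's body presses on something with over 40 N, if the wrist force passes 120 N, or if a joint passes its speed limit or range.

## Robot

A 7-joint arm with a two-finger parallel gripper is mounted at the origin on the work surface. World frame = base frame: x ahead of the robot, y to its left, z up, the work surface at z = 0. Lengths are in m, angles in rad, forces in N, time in s.
With the tool pointing down it reaches from about 0.375 to 0.925 m from the base axis. Payload 3.1 kg.
Tool frame: the origin (TCP) lies between the finger pads; the fingertips stand 19 mm ahead of it and the grasp point (between the pads) is the TCP; z points along the fingers, y is the direction in which the jaws open and shut (so a half turn about z gives the same grasp; the last joint's range is limited). The gripper opens to 85 mm and grips with 20 to 120 N. Pads are 22 mm wide; open, the fingers measure 114 mm over their backs; the gripper's body (76 mm by 85 mm) begins 54 mm behind the grasp point. The pads swing forward as they close: fully open they stand 13 mm farther back than shut.
Start: joints at [-1.323, 0.383, 0.044, 1.598, -0.018, 1.161, -0.05], TCP at [0.22, 0.612, 0.25] pointing down, gripper open.
Joint ranges: [-2.61, 2.61], [-0.41, 2.15], [-1.48, 1.57], [0, 2.5], [-1.57, 4.71], [0.05, 1.97], [-2.85, 2.85]. Speed limits (rad/s): [2.79, 2.79, 3.14, 3.14, 3.14, 3.14, 3.14].

## Interface

Orientations are given as a unit quaternion [x, y, z, w].
In Python, from bench import move_ptp, movel, move_j, move_gripper, pause, inverse_kinematics, read_camera, camera_params, MotionError, sign_off, look_for, tip_of, read_time_s, read_qpos, read_joint_vel, read_effort, read_eef_pos, read_tcp_rot, read_ft_force, read_ft_torque, read_finger_gap gives the robot as it stands. Calls block until the motion is done:
- move_ptp(position, orientation): joint-space move of the TCP to a pose.
- movel(position, orientation=None, speed=0.15): straight line of the TCP; orientation=None keeps the orientation; speed is the mean speed in m/s.
- move_j(angles): joint-space move.
- move_gripper(opening, effort=None): finger opening in m; effort is the grip in N (None keeps the last); returns when the fingers have stopped.
- pause(seconds).
- inverse_kinematics(position, orientation): joint angles nearest the present ones, or None.
- read_camera(name): name is "scene" or "top" or "wrist"; returns the picture (420x560x3 uint8, red, green, blue); there is no depth.
- camera_params(name): a dict with "K" (3x3 intrinsics, pixels), "camera_from_world" (4x4, takes a point from world to camera coordinates). Camera axes: x right, y down, z forward; pixel columns grow to the right and rows downward; lengths in m; the calibration is good to about 2 mm. A picture is of the moment at which its call begins: read the wrist's pose just before it. camera_params takes no time and is no camera call; for the wrist camera it gives the pose at the moment of the call.
A pose or a line that the arm cannot do raises MotionError and nothing moves.
- sign_off(): hands the job in, once; it reports no verdict.
Trained networks look in the newest picture that a camera, given by its name, has taken for a name from the list of things; names that differ only in an ending like _2 or _b are one class to them, and where a whole thing is asked for, a point or a joint stands for the part that bears it (a point fixed in the world has none). Each returns a list of dicts, best first, with "confidence" (0 to 1); they miss things now and then, are a little off and sometimes report something else, mostly with a low value. They report only what shows in the picture. A call takes as long as a camera call. They do not tell look-alikes from the thing itself.
- look_for(camera, name): "at" ([column, row] in pixels, amid what is visible of it).
- tip_of(camera, name): "at" ([column, row] in pixels: a listed point, or the origin of a listed thing).
Readings, each from a call of its own:
- read_time_s(): time.
- read_qpos(): joint angles.
- read_joint_vel(): joint speeds.
- read_effort(): joint torques, N m.
- read_eef_pos(): TCP position.
- read_tcp_rot(): TCP orientation.
- read_ft_force(): force on the tool from outside, world axes, zero at the start.
- read_ft_torque(): the same for the moment, N m.
- read_finger_gap(): finger opening in m.
Only numpy, scipy, OpenCV 4.12 (cv2) and the standard library are available. Lean on these libraries where they do the work, as an engineer would, in place of code of your own. Each camera call takes 0.05 s, during which the arm holds its last target.

## Working session

There is one attempt and no reset: what is moved stays moved. The work goes in short steps, each a Python script; the robot and the scene stay as the last script left them, time stands still between calls to the robot, and variables do not carry over. Pictures are saved under pics/ and viewed, and the job is handed in when it is done.

```bash
mkdir -p pics; ls; python3 - <<'E'
from bench import *
import cv2
for c in ("scene","top","wrist"):
    im=read_camera(c); cv2.imwrite(f"pics/{c}0.png",im[:,:,::-1])
    for n in ("tube_mouth","pusher","latch_grip","cutter","window"):
        try:
            print(c,n,"tip",[(r["at"],round(r["confidence"],2)) for r in tip_of(c,n)][:4])
        except Exception as e: print(c,n,e)
    for n in ("pusher","latch_grip","mug","bowl","pan"):
        print(c,n,"look",[(r["at"],round(r["confidence"],2)) for r in look_for(c,n)][:4])
print(read_time_s(),read_tcp_rot(),read_eef_pos(),read_finger_gap())
E
```

```text
pics
scene tube_mouth tip [([230.7, 202.5], 0.68)]
scene pusher tip [([295.3, 301.5], 0.82), ([220.1, 210.5], 0.68), ([229.7, 234.5], 0.58), ([340.5, 253.5], 0.25)]
scene latch_grip tip [([233.8, 254.4], 0.67)]
scene cutter tip [([233.4, 252.8], 0.97), ([219.0, 312.2], 0.5), ([229.9, 204.7], 0.37)]
scene window tip [([228.1, 231.6], 0.83)]
scene pusher look [([216.2, 184.8], 0.92), ([231.9, 206.8], 0.72), ([295.6, 281.1], 0.72), ([223.5, 241.0], 0.17)]
scene latch_grip look [([200.3, 197.5], 0.73)]
scene mug look [([141.7, 234.1], 0.68)]
scene bowl look [([217.1, 294.0], 0.67)]
scene pan look [([343.2, 248.3], 0.6), ([224.5, 239.3], 0.57)]
top tube_mouth tip [([332.6, 204.0], 0.81)]
top pusher tip [([329.0, 209.1], 0.84), ([288.6, 147.9], 0.84), ([337.1, 282.6], 0.62)]
top latch_grip tip [([364.2, 216.7], 0.49)]
top cutter tip [([331.0, 213.5], 0.76)]
top window tip [([335.0, 200.9], 0.78)]
top pusher look [([288.3, 141.5], 0.87), ([334.0, 204.4], 0.85), ([336.0, 281.6], 0.73)]
top latch_grip look [([360.0, 213.7], 0.58)]
top mug look [([331.9, 218.0], 0.7)]
top bowl look [([351.7, 145.8], 0.97)]
top pan look [([237.8, 191.3], 0.56)]
wrist tube_mouth tip []
wrist pusher tip []
wrist latch_grip tip []
wrist cutter tip []
wrist window tip []
wrist pusher look []
wrist latch_grip look []
wrist mug look []
wrist bowl look []
wrist pan look []
1.65 [ 1.72035119e-01  9.85090816e-01 -3.38473621e-05 -5.41840363e-06] [0.22030204 0.6115098  0.25026732] 0.08497370152103197
```

View pics/scene0.png

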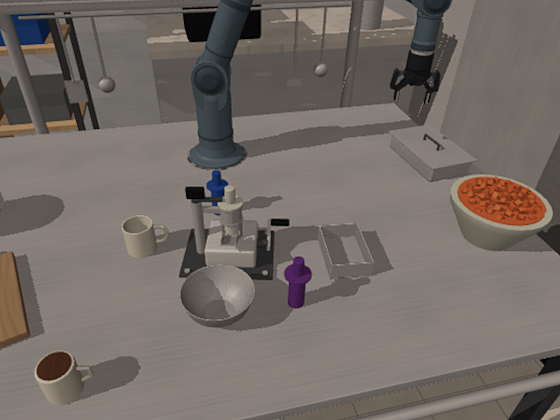

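View pics/top0.png

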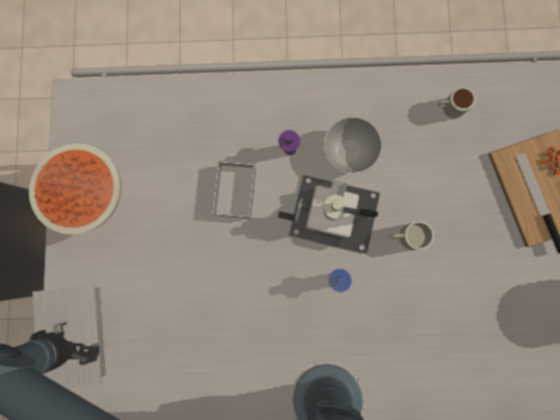

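```bash
python3 - <<'E'
import cv2
a=cv2.imread("pics/top0.png")[130:300,190:430]; cv2.imwrite("pics/top0z.png",cv2.resize(a,None,fx=3.3,fy=3.3,interpolation=cv2.INTER_CUBIC))
a=cv2.imread("pics/scene0.png")[150:330,120:380]; cv2.imwrite("pics/scene0z.png",cv2.resize(a,None,fx=3,fy=3,interpolation=cv2.INTER_CUBIC))
E
```

```text
(no output)
```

View pics/top0z.png

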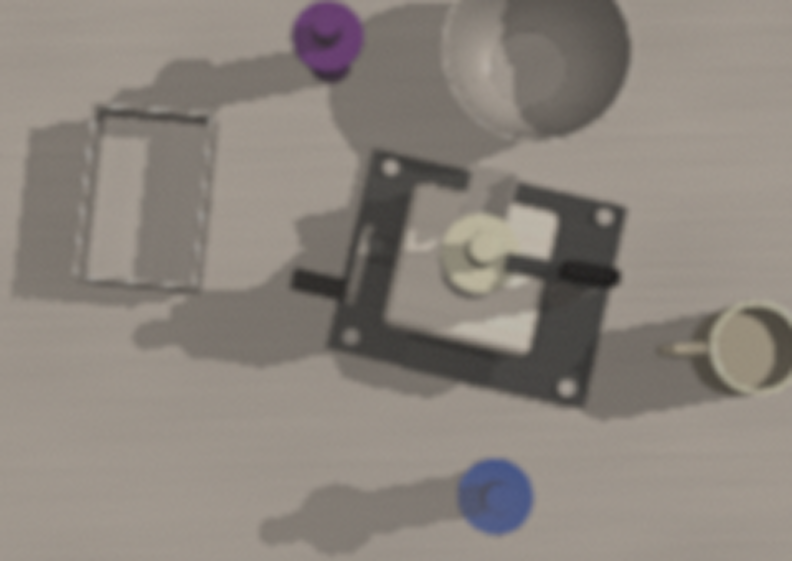

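View pics/scene0z.png

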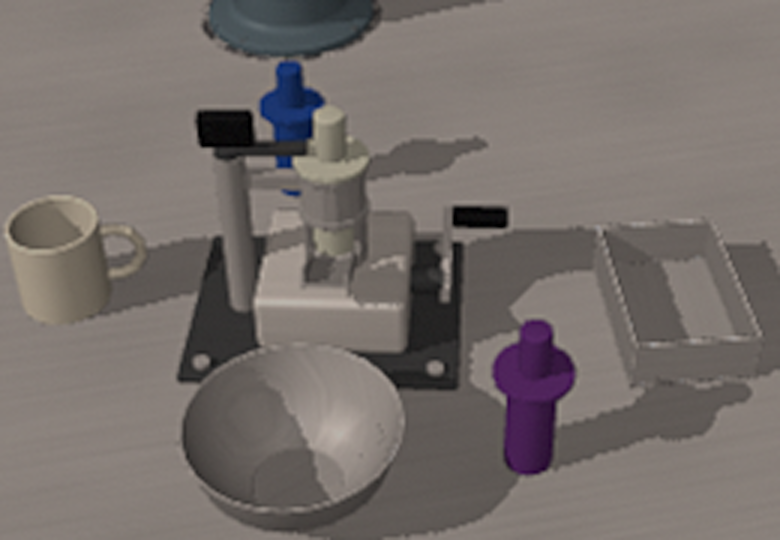

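The scene view shows the cutter at about (230,240) with the white pusher in it. The knob is on the left, the bowl in front, and the blue and purple look-alikes stand free. In the top view the plate corners are clear and the tongue points at the pusher. I'll localise from these.

```bash
cat > h.py <<'E'
from bench import *
import numpy as np, cv2
from scipy.spatial.transform import Rotation as R
from scipy.optimize import least_squares
def onplane(P,uv,z):
    K=np.array(P["K"]);T=np.array(P["camera_from_world"])
    d=T[:3,:3].T@np.linalg.solve(K,[uv[0],uv[1],1]); c=-T[:3,:3].T@T[:3,3]
    return c+d*(z-c[2])/d[2]
def proj(P,X):
    K=np.array(P["K"]);T=np.array(P["camera_from_world"])
    p=K@(T[:3,:3]@np.asarray(X)+T[:3,3]); return p[:2]/p[2]
E
python3 - <<'E'
from h import *
P=camera_params("top")
print(np.round(P["camera_from_world"],3),P["K"][0])
f=lambda x,y:(190+x/3.3-.35,130+y/3.3-.35)
C=[onplane(P,f(*q),0.01) for q in [(375,150),(625,208),(585,407),(330,345)]]
C=np.array(C);print(C.round(3),C.mean(0))
B=np.array([onplane(P,f(*q),0.012) for q in [(391,168),(605,217),(567,388),(351,337)]]);print(B.round(3),B.mean(0))
for Q in (C,B):
    v=(Q[0]-Q[1]+Q[3]-Q[2]); print("yaw",np.arctan2(-v[0],v[1]), np.linalg.norm(v[:2])/2)
    v=(Q[0]-Q[3]+Q[1]-Q[2]); print("yaw",np.arctan2(v[1],v[0]),np.linalg.norm(v[:2])/2)
print("stemtop",onplane(P,f(489,246),.218),"flange",onplane(P,f(478,254),.176))
print("knob",onplane(P,f(590,275),.216), onplane(P,(f(559,272)),.216),onplane(P,f(621,277),.216))
for n,p,z in (("mug",(418,236),.085),("bowl",(352,145),.07),("pan",(236,190),.05),("blue",(340,281),.14),("purple",(289,142),.14)): print(n,onplane(P,p,z).round(3))
E
```

```text
[[-0.024 -0.999 -0.03   0.115]
 [-0.992  0.027 -0.119  0.561]
 [ 0.12   0.027 -0.992  1.284]
 [ 0.     0.     0.     1.   ]] [443.56068636   0.         286.97180511]
[[ 0.658  0.049  0.01 ]
 [ 0.597 -0.178  0.01 ]
 [ 0.417 -0.134  0.01 ]
 [ 0.479  0.095  0.01 ]] [ 0.53781478 -0.04195049  0.01      ]
[[ 0.64   0.035  0.012]
 [ 0.589 -0.159  0.012]
 [ 0.435 -0.118  0.012]
 [ 0.486  0.076  0.012]] [ 0.5374007 -0.0416892  0.012    ]
yaw -0.2626066319740593 0.23596090183064947
yaw -0.24742134752519068 0.18529624278020626
yaw -0.25779563712151765 0.20040323431212825
yaw -0.2602020757630558 0.16013516746055922
stemtop [ 0.54070981 -0.03452126  0.218     ] flange [ 0.53954306 -0.02918031  0.176     ]
knob [ 0.51629135 -0.11142714  0.216     ] [ 0.51926155 -0.08775066  0.216     ] [ 0.51409952 -0.13509905  0.216     ]
mug [ 0.46  -0.267  0.085]
bowl [ 0.732 -0.095  0.07 ]
pan [0.612 0.25  0.05 ]
blue [ 0.343 -0.039  0.14 ]
purple [0.728 0.087 0.14 ]
```

Measured: tube axis about (0.540,-0.033), knob about (0.516,-0.112), cutter yaw about -0.258, latch about 0.15. Next I'll check joint feasibility for the knob turn and take a wrist view.

```bash
cat >> h.py <<'E'
def q_jaw(a): # tool down, jaw (y) along world angle a
    y=np.array([np.cos(a),np.sin(a),0]);z=np.array([0,0,-1.]);x=np.cross(y,z)
    return R.from_matrix(np.c_[x,y,z]).as_quat()
E
python3 - <<'E'
from h import *
m=R.from_quat(read_tcp_rot()).as_matrix();print(m.round(2))
for base in (-0.108,-0.108+np.pi):
  for d in (0,.7,1.4):
    print(base,d,np.round(inverse_kinematics([.517,-.113,.208],q_jaw(base+d)) if inverse_kinematics([.517,-.113,.208],q_jaw(base+d)) is not None else np.nan,2))
for a in np.arange(-3.1,3.2,.6):
    q=inverse_kinematics([.540,-.033,.27],q_jaw(a)); print(round(a,2),None if q is None else np.round(q,2))
P=camera_params("wrist");T=np.array(P["camera_from_world"]);c=-T[:3,:3].T@T[:3,3]
print("cam in tool",m.T@(c-read_eef_pos()),P["K"][0][0],m.T@T[2,:3])
E
```

```text
[[-0.94  0.34 -0.  ]
 [ 0.34  0.94 -0.  ]
 [-0.   -0.   -1.  ]]
-0.108 0 [-0.71  0.3   0.99  1.96 -0.29  1.03  0.3 ]
-0.108 0.7 [-0.7   0.3   0.98  1.96 -0.29  1.03  1.  ]
-0.108 1.4 [-0.65  0.28  0.91  1.96 -0.26  1.02  1.67]
3.033592653589793 0 [-0.94  0.58  1.39  1.97 -0.63  1.14 -2.54]
3.033592653589793 0.7 [-0.94  0.58  1.39  1.97 -0.63  1.14 -1.84]
3.033592653589793 1.4 [-0.7   0.3   0.98  1.96 -0.29  1.03 -1.44]
-3.1 [-1.12  0.46  1.4   1.88 -0.49  1.22 -2.66]
-2.5 [-1.12  0.46  1.4   1.88 -0.49  1.22 -2.06]
-1.9 [-0.77  0.2   0.85  1.87 -0.17  1.14 -1.76]
-1.3 [-0.81  0.21  0.91  1.87 -0.18  1.14 -1.14]
-0.7 [-0.77  0.2   0.85  1.87 -0.17  1.14 -0.56]
-0.1 [-0.75  0.2   0.83  1.87 -0.16  1.14  0.04]
0.5 [-0.72  0.19  0.8   1.87 -0.15  1.14  0.63]
1.1 [-0.71  0.19  0.78  1.87 -0.15  1.14  1.23]
1.7 [-0.68  0.19  0.75  1.87 -0.14  1.14  1.82]
2.3 [-0.61  0.18  0.67  1.87 -0.12  1.14  2.4 ]
2.9 [ 1.    0.41 -1.23  1.8   0.41  1.23  2.56]
cam in tool [ 0.06859385  0.00017976 -0.12141354] 370.734781912264 [-2.70167159e-01 -6.16309383e-04  9.62813235e-01]
```

```bash
python3 - <<'E'
from h import *
move_ptp([.22,.612,.38],read_tcp_rot())
move_ptp([.525,-.07,.42],q_jaw(-.108))
P=camera_params("wrist"); im=read_camera("wrist"); cv2.imwrite("pics/w1.png",im[:,:,::-1])
for n in ("tube_mouth","pusher","latch_grip"): print(n,[(r["at"],round(r["confidence"],2)) for r in tip_of("wrist",n)][:3])
for X in ((.540,-.033,.218),(.516,-.112,.216),(.516,-.112,.204)): print(proj(P,X))
import pickle;pickle.dump(P,open("w1.pkl","wb"))
print(read_time_s(),read_qpos())
E
```

```text
tube_mouth [([277.7, 227.4], 0.2)]
pusher [([156.1, 149.5], 0.88), ([427.4, 18.0], 0.84), ([291.8, 126.3], 0.73)]
latch_grip [([280.0, 223.7], 0.75)]
[292.30878352 143.34616762]
[274.5950822  231.51792818]
[274.75660637 227.39996368]
5.075 [-0.82001723  0.03490751  0.9110842   1.68321192 -0.02760679  1.43708434
 -0.01224109]
```

View pics/w1.png

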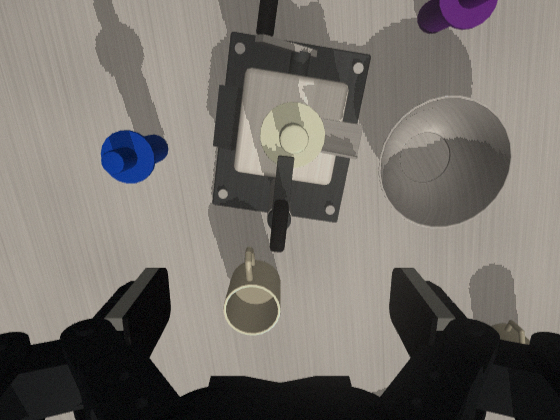

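The wrist view has the stem top at about (293,138), the bar from (280,201) to (277,250), and the tongue tip at about (286,157), lying over the flange. I'll zoom in to measure more precisely.

```bash
python3 - <<'E'
import cv2
a=cv2.imread("pics/w1.png")[95:260,220:370]; cv2.imwrite("pics/w1z.png",cv2.resize(a,None,fx=3.6,fy=3.6,interpolation=cv2.INTER_CUBIC))
E
```

```text
(no output)
```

View pics/w1z.png

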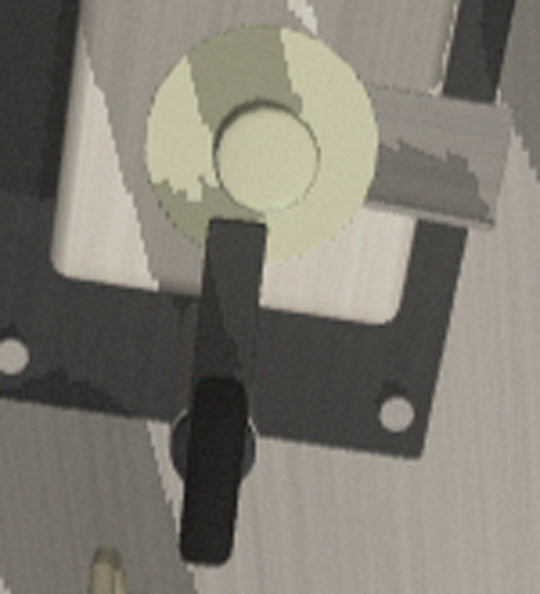

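```bash
python3 - <<'E'
from h import *
import pickle;P=pickle.load(open("w1.pkl","rb"))
f=lambda x,y:(220+(x+.5)/3.6-.5,95+(y+.5)/3.6-.5)
L=lambda n,q,z:print(n,onplane(P,f(*q),z)[:2].round(4))
L("stem",(268,158),.218);L("flange",(262,143),.176)
L("tip",(237,222),.184);L("far end",(206,563),.216);L("near end low",(220,379),.184)
L("far L",(181,535),.216);L("far R",(235,535),.216);L("mid L",(190,430),.216);L("mid R",(247,410),.216)
L("tongueL",(205,300),.184);L("tongueR",(263,300),.184)
a=onplane(P,f(12,357),.012);b=onplane(P,f(397,413),.012);print("yaw",np.arctan2((b-a)[1],(b-a)[0]),np.linalg.norm(b-a))
# hypothesised model
yaw=-.26
def rep(cx,cy,yaw,th,show=0):
    c=np.array([cx,cy]);ey=np.array([-np.sin(yaw),np.cos(yaw)]);k=c-.085*ey
    a=yaw+np.pi/2+th;d=np.array([np.cos(a),np.sin(a)])
    g=lambda p,z:proj(P,[*p,z])
    return k,[g(c,.218),g(c,.176),g(k+.065*d,.184),g(k-.023*d,.216)]
obs=np.array([f(268,158),f(262,143),f(237,222),f(206,563)])
s=least_squares(lambda v:np.r_[(np.array(rep(*v)[1])-obs).ravel(),(v[2]+.258)*50],[.54,-.033,-.26,.15])
print(s.x,rep(*s.x)[0],s.fun.round(2))
E
```

```text
stem [ 0.5419 -0.0291]
flange [ 0.5419 -0.0287]
tip [ 0.5331 -0.0481]
far end [ 0.516  -0.1315]
near end low [ 0.5241 -0.0906]
far L [ 0.5104 -0.1231]
far R [ 0.5243 -0.1245]
mid L [ 0.5158 -0.095 ]
mid R [ 0.5308 -0.0913]
tongueL [ 0.5223 -0.0682]
tongueR [ 0.538  -0.0699]
yaw -0.254004973665985 0.15941610095298586
[ 0.54198056 -0.02862233 -0.25848966  0.05701938] [ 0.5202528  -0.11079839] [ 0.03 -0.55  0.06 -0.11  0.09 -1.   -0.19  1.82 -0.02]
```

```bash
python3 - <<'E'
from h import *
k=[.5203,-.111];a=-.202
move_gripper(.05,30)
move_ptp([*k,.30],q_jaw(a))
movel([*k,.208],q_jaw(a),speed=.1)
print(read_eef_pos(),read_ft_force(),read_ft_torque())
P=camera_params("wrist"); im=read_camera("wrist"); cv2.imwrite("pics/w2.png",im[:,:,::-1])
print(read_time_s(),read_qpos().round(2))
E
```

```text
[ 0.5209709  -0.11120287  0.20873563] [-0.02166015  0.05040803  0.34643698] [ 0.01920179 -0.01568488  0.04033335]
7.2083 [-0.66  0.29  0.92  1.95 -0.27  1.02  0.18]
```

View pics/w2.png

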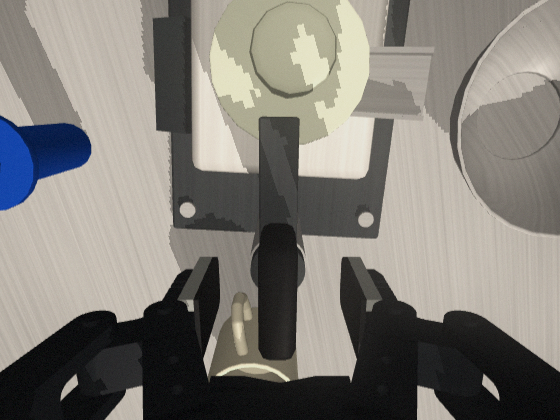

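The bar at (278,290) sits centred and parallel between the pads at (205,~285) and (355,~285). I'll grip it and turn.

```bash
python3 - <<'E'
from h import *
k=[.5203,-.111];a=-.202
move_gripper(0.0,35)
print(read_finger_gap(),read_ft_force().round(1),read_ft_torque().round(2))
for d in (.25,.5,.75,1.0,1.2,1.35):
    movel([*k,.208],q_jaw(a+d))
    f=read_ft_force()
    print(d,f.round(1),read_ft_torque().round(2),round(read_finger_gap(),4),read_eef_pos().round(4),read_time_s())
    if np.linalg.norm(f)>30: break
P=camera_params("wrist"); im=read_camera("wrist"); cv2.imwrite("pics/w3.png",im[:,:,::-1])
im=read_camera("scene"); cv2.imwrite("pics/s3.png",cv2.resize(im[150:330,120:380,::-1],None,fx=3,fy=3))
E
```

```text
0.013163581402020157 [-2.1  1.2  5.7] [0.18 0.41 0.05]
0.25 [-3.1  0.7  5.8] [0.17 0.58 0.  ] 0.0137 [ 0.52   -0.1109  0.2085] 8.0167
0.5 [-3.6  1.4  5.5] [0.17 0.71 0.01] 0.0132 [ 0.5198 -0.111   0.2085] 8.4167
0.75 [-4.4  0.8  5.5] [0.17 0.84 0.07] 0.0134 [ 0.5195 -0.111   0.2085] 8.8167
1.0 [-4.2  1.2  5.9] [0.16 0.89 0.02] 0.0131 [ 0.5194 -0.1112  0.2085] 9.2167
1.2 [-4.   0.5  6.6] [0.1  0.94 0.06] 0.0135 [ 0.5192 -0.1114  0.2085] 9.5667
1.35 [-4.6  0.2  6.7] [0.05 0.93 0.09] 0.0134 [ 0.5191 -0.1115  0.2085] 9.8667
```

View pics/w3.png

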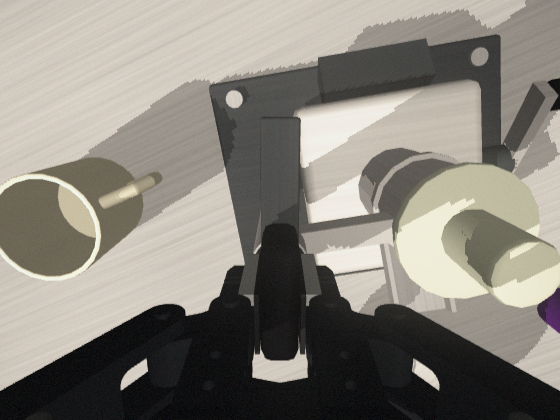

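View pics/s3.png

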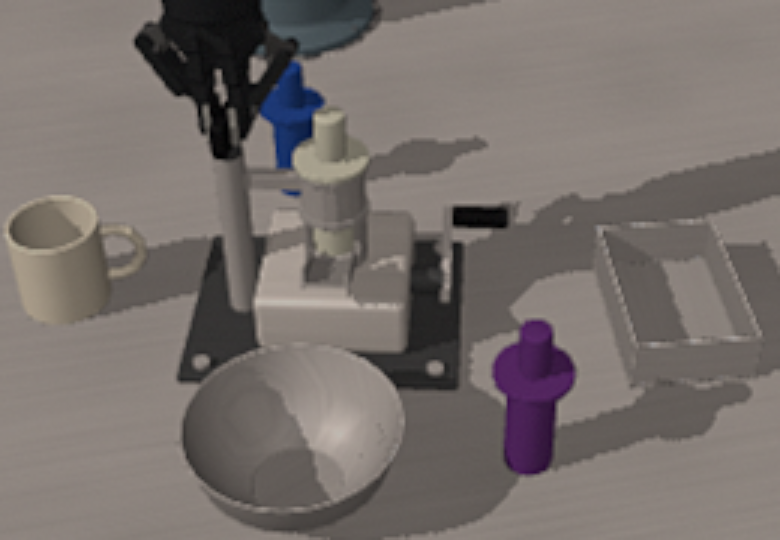

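The tongue, in line with the bar at (280,115–230), now points well away from the flange, and the pusher is still seated. I'll release the knob and hover over the pusher.

```bash
python3 - <<'E'
from h import *
p=read_eef_pos()
move_gripper(.036)
movel([p[0],p[1],.30],None,speed=.2)
a=-.258
move_gripper(.055)
move_ptp([.542,-.0288,.30],q_jaw(a))
P=camera_params("wrist"); im=read_camera("wrist"); cv2.imwrite("pics/w4.png",im[:,:,::-1])
import pickle;pickle.dump(P,open("w4.pkl","wb"))
im=read_camera("top"); cv2.imwrite("pics/t4.png",cv2.resize(im[130:300,190:430,::-1],None,fx=3,fy=3))
print(read_eef_pos(),read_time_s(),read_qpos().round(2),read_ft_force().round(2),proj(P,[.542,-.0288,.218]))
E
```

```text
[ 0.54193234 -0.02926076  0.30002718] 12.725 [-0.7   0.16  0.75  1.83 -0.12  1.2  -0.17] [ 0.64  0.18 -0.01] [279.71117891 227.51919845]
```

View pics/w4.png

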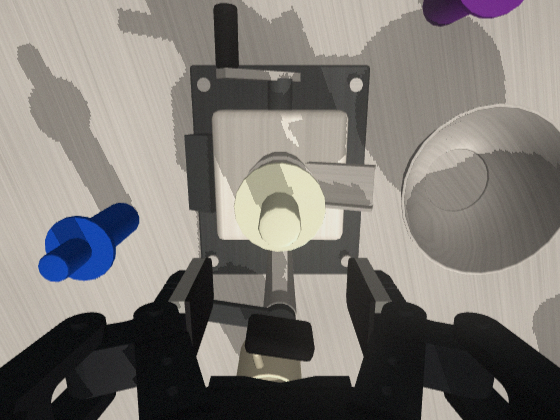

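The stem top at (280,226) matches the prediction of (279.7,227.5). The tongue at (185–265,310) points to cutter -x, so the latch stands at about 1.4. I'll descend and grip.

```bash
python3 - <<'E'
from h import *
a=-.258;c=[.542,-.0288]
movel([*c,.201],q_jaw(a),speed=.1)
print(read_eef_pos().round(4),read_ft_force().round(2))
move_gripper(0.0,30)
pause(.3)
print(read_finger_gap(),read_eef_pos().round(4),read_ft_force().round(2),read_ft_torque().round(2),read_time_s())
im=read_camera("wrist"); cv2.imwrite("pics/w5.png",im[:,:,::-1])
E
```

```text
[ 0.5427 -0.0289  0.2018] [0.5  0.87 0.57]
0.024915121647424994 [ 0.5423 -0.0287  0.2017] [-2.22  0.89  5.77] [ 0.05  0.37 -0.05] 14.5333
```

View pics/w5.png

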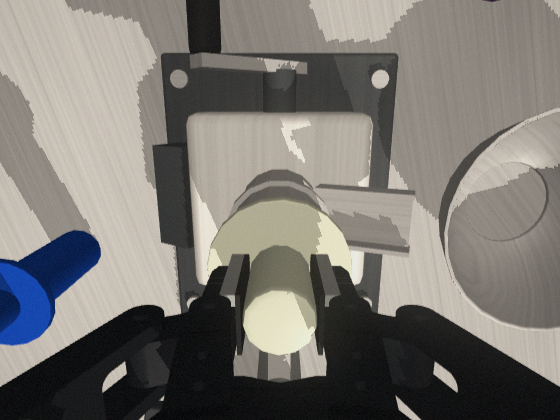

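Gripped: the stem is between the pads at (280,320), the gap is 25 mm and side forces are small. I'll lift slowly and watch the force.

```bash
python3 - <<'E'
from h import *
p0=read_eef_pos();x,y=.542,-.0288
e=[0,0]
for d in (.004,.012,.022,.034,.046,.058,.062):
    movel([x,y,.201+d],q_jaw(-.258),speed=.04)
    f=read_ft_force();print(d,f.round(1),read_ft_torque().round(2),read_eef_pos().round(4),round(read_finger_gap(),4),read_time_s())
    if np.hypot(f[0],f[1])>12 or f[2]<-18: print("stop");break
for n in("scene","wrist"):
    im=read_camera(n); cv2.imwrite(f"pics/{n}6.png",im[:,:,::-1])
    if n=="scene": cv2.imwrite("pics/s6z.png",cv2.resize(im[150:330,120:380,::-1],None,fx=3,fy=3,interpolation=2))
E
```

```text
0.004 [-0.8  0.8 -3.5] [-0.01  0.05 -0.  ] [ 0.5413 -0.0288  0.2043] 0.0253 14.8333
0.012 [ 0.1 -1.  -3.1] [-0.   -0.01 -0.  ] [ 0.542  -0.0288  0.2132] 0.0253 15.1833
0.022 [ 0.  -0.9 -3.4] [ 0.06 -0.01 -0.01] [ 0.5421 -0.0288  0.2234] 0.0253 15.5833
0.034 [-0.2  0.6 -3.2] [0.   0.04 0.  ] [ 0.5421 -0.0288  0.2353] 0.0253 16.0333
0.046 [-0.5 -0.4 -3.5] [-0.08 -0.02 -0.01] [ 0.5422 -0.0288  0.2474] 0.0253 16.4833
0.058 [-0.9  0.2 -3.8] [-0.07  0.01 -0.03] [ 0.5421 -0.0288  0.2594] 0.0253 16.9333
0.062 [-0.4  0.7 -3.5] [ 0.05  0.01 -0.01] [ 0.5421 -0.0288  0.2633] 0.0254 17.1833
```

View pics/s6z.png

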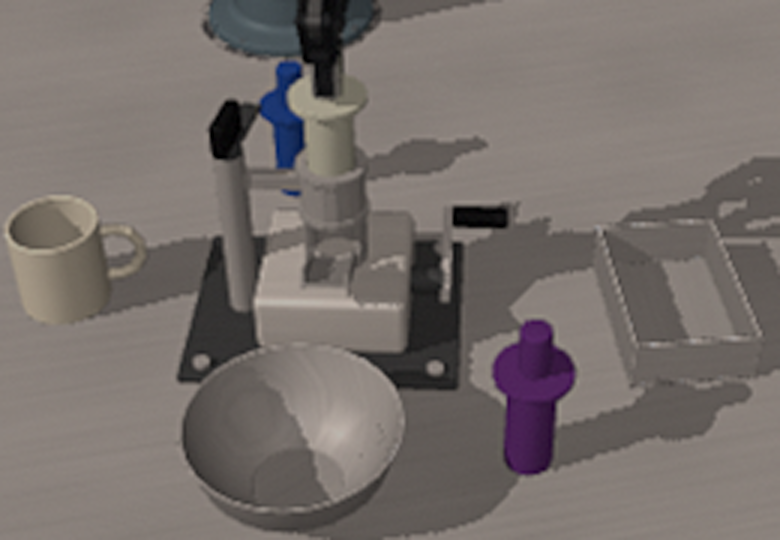

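View pics/wrist6.png

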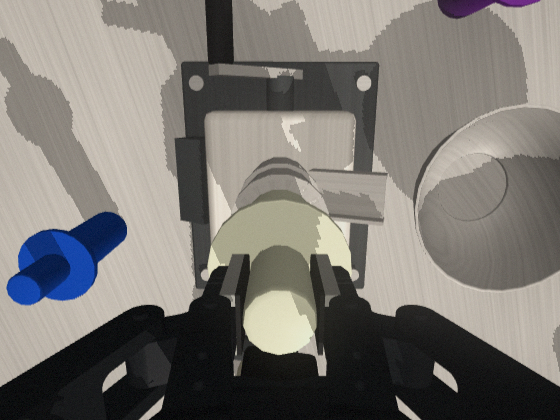

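The scene view shows the window at (335,250) empty, the flange raised at (328,97), the latch turned aside, and the mug, bowl and pan in place. I'll do a last stillness and slip check, then hand in.

```bash
python3 - <<'E'
from h import *
P=camera_params("scene")
for z in (.233,.238,.243): print("flange top pred zoom",z,(proj(P,[.542,-.0288,z])-[120,150])*3)
pause(.7)
im=read_camera("wrist").astype(int); old=cv2.imread("pics/wrist6.png")[:,:,::-1].astype(int)
print("stem diff",abs(im-old)[250:350,240:320].mean())
print(read_joint_vel().round(4),read_ft_force().round(1),read_finger_gap(),read_eef_pos().round(4),read_time_s())
sign_off()
E
```

```text
flange top pred zoom 0.233 [325.03472297  95.40597449]
flange top pred zoom 0.238 [324.74014853  90.1618506 ]
flange top pred zoom 0.243 [324.44386178  84.88724331]
stem diff 2.0145416666666667
[ 0.0006  0.0006  0.0004  0.0008  0.0004 -0.      0.0013] [-1.   0.6 -3.1] 0.024924244887349716 [ 0.542  -0.0288  0.263 ] 18.0333
the job is handed in; nothing more can be done
```

The cutter is ready for loading, and I handed the job in at about 18 s. I gripped the latch knob, turned it about 1.35 rad to roughly 1.4 rad while the pusher was still seated, and let go. I then gripped the white pusher's stem and drew it straight up 62 mm, where it is now held.

Last checks:
- **Pusher height:** the arm's travel puts the foot at about 137 mm. The flange in the scene picture looks a few millimetres lower than that predicts, by roughly 1 to 5 mm. Either height is well inside 118–160 mm.
- **Window:** no white pusher shows in it in the scene picture.
- **Force while lifting:** side forces stayed at about 1 N and the vertical load at about 3.5 N, which is just the pusher's weight.
- **Holding still:** the arm's joint speeds are near zero, the finger gap is steady at 25 mm, and the stem shows no slip in the wrist picture.
- **Latch and surroundings:** the latch is turned aside, and the mug, bowl and pan are where they were.

No check failed; the small difference in flange height was the only disagreement.

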